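# Clear the crockery and reload the coffee-pod magazine

### The job

Clear the brown mug and the cream sugar jar out of the way of the coffee-pod magazine and stand them both upright on the wooden tray, setting them down rather than dropping them. Then slide the strip of pods sideways into the empty bay, flat against its back wall, and after that close the rail fully by its orange tab so that the sprung follower presses the strip home against the end block. Leave the other things on the worktop where they stand.

Things in the scene. Friction and masses are not known exactly. Their poses are not given: they have to be found in the camera images.
- magazine: Coffee-pod magazine, fixed. Origin: on the worktop at the bay's centre. The bay lies along its x, has the worktop as its floor, and is open at the top and along its +y side. With the rail at 0 it is 180 mm long, x = -90 to +90 mm. Back wall: inner face y = -27 mm, 6 mm thick, 45 mm high, x = -100 to +200 mm. End block (brown): x = -130 to -90 mm, y = -33 to +45 mm, 60 mm high.
- strip_home (a point): Where the centre of the strip's underside lies when the strip is home in the bay: against the back wall and the end block (magazine x = -15 mm, y = 0, z = 0).
- rail_body (a joint): Sliding rail, in m: 0 open, 0.045 closed (hard stop); moves to the magazine's -x as it closes. Friction 8 N (10 N at 50 mm/s), stays where left, starts at 0 to 0.010. Carries the follower, a steel head, an orange tab and a steel side guard 31 mm high (magazine y = 33 to 37 mm, x = 90 to 145 mm when open) that passes in front of the strip as it closes.
- follower_body (a joint): White sprung follower on the rail, 46 mm wide, in m: 0 fully out (its face then 55 mm from the tab's outer face), grows to 0.025 as the strip presses it back; spring 1.2 N at 0, 2.4 N at 0.015. Strip home and rail closed: about 0.015. Empty bay: stays 0.
- rail_tab (a point): Middle of the top edge of the orange tab, on its outer face (which looks to the magazine's +x, away from the bay), 85 mm above the worktop. The tab is 50 mm wide along y, 8 mm thick, from 40 to 85 mm height; the steel head below it has the same outer face. Behind it the worktop is free, but for a 4 mm high metal strip at magazine x = 190 to 200 mm.
- pod_strip: White plastic strip with three copper-coloured pods, 150 mm long (x) by 54 mm wide (y), sides 26 mm high, 35 mm over the pods, 0.2 kg. Origin: centre of the underside. Lies flat on the worktop on the open (+y) side of the magazine, turned up to 0.5 rad from its line. Either end may go first.
- mug: Brown stoneware mug, 66 mm outside diameter, 95 mm high, about 0.26 kg, its handle on its +y side reaching about 60 mm from the axis. Origin: centre of the underside. Stands in the bay or in the lane between bay and strip; handle towards the open side.
- sugar_jar: Cream sugar jar with a wooden lid, closed, round, 56 mm diameter, 110 mm high, about 0.28 kg. Origin: centre of the underside. Stands in the bay or in the lane, wherever the mug does not.
- tray: Dark wooden tray, fixed on the worktop, 300 mm (x) by 160 mm (y) outside, rim 18 mm high and 6 mm thick, floor 6 mm thick. Origin: centre of the underside, on the worktop. The ramekin stands somewhere on it.
- ramekin: White ramekin, bystander, 68 mm diameter, 40 mm high, standing on the tray. Origin: centre of the underside.
- jam_jar: Amber jam jar with red cap, bystander, 48 mm diameter, 60 mm high, behind the magazine's back wall. Origin: centre of the underside.
- canister: Cream lidded canister, bystander, 92 mm diameter, 138 mm high, beyond the strip. Origin: centre of the underside.
- bowl: Brown bowl, bystander, 100 mm diameter, 50 mm high. Origin: centre of the underside.
- oil_bottle: Green bottle, bystander, 60 mm diameter, 170 mm high. Origin: centre of the underside.
- spoon: Wooden spoon lying on the worktop, bystander, 200 mm long along its x.

How it is judged:
On the way, in this order (a step that is already met when the one before it is completed fails the run):
1. mug and sugar jar both stand upright on the tray, let go (x of mug in the frame of tray between -0.14 and 0.14 m and y of mug in the frame of tray between -0.07 and 0.07 m and z of each of mug, sugar_jar in the frame of tray below 0.013 m and angle between each of mug, sugar_jar's own z axis and vertical below 0.1 rad and contact force between the fingers and mug below 0.1 N and x of sugar_jar in the frame of tray between -0.14 and 0.14 m and y of sugar_jar in the frame of tray between -0.07 and 0.07 m and contact force between the fingers and sugar_jar below 0.1 N), for 0.2 s.
2. the strip lies in the bay, flat against the back wall, with the rail still open (value of joint rail_body below 0.03 m and value of joint follower_body below 0.006 m and y of pod_strip in the frame of magazine between -0.008 and 0.008 m and angle between the x axis of pod_strip and the x axis of magazine, either way round below 0.1 rad and x of pod_strip in the frame of magazine between -0.02 and 0.02 m and z of pod_strip in the frame of magazine below 0.006 m and angle between pod_strip's own z axis and vertical below 0.08 rad), for 0.2 s.
3. the rail is closed and the follower is pressed back by the strip (y of pod_strip in the frame of magazine between -0.01 and 0.01 m and angle between the x axis of pod_strip and the x axis of magazine, either way round below 0.1 rad and x of pod_strip in the frame of magazine below -0.011 m and z of pod_strip in the frame of magazine below 0.006 m and angle between pod_strip's own z axis and vertical below 0.08 rad and value of joint rail_body above 0.042 m and value of joint follower_body above 0.008 m), for 0.2 s.
At the end, for the whole second after the job is handed in: Mug and jar upright (0.1 rad) on the tray floor, released; strip flat in the bay, within 10 mm and 0.1 rad of its line, centre 11 mm or more from the bay centre towards the end block; rail within 3 mm of its stop; follower pressed back over 8 mm; all at rest (all of step 1 and all of step 3 and linear speed of each of mug, sugar_jar, pod_strip below 0.02 m/s); the robot touches nothing.
It fails at once if another thing on the worktop is shifted by more than 30 mm (distance of any of ramekin, jam_jar, canister, bowl, oil_bottle, spoon from where it was at the start of the episode above 0.03 m).
It fails at once if another thing is knocked over (angle between any of ramekin, jam_jar, canister, bowl, oil_bottle's own z axis and vertical above 0.35 rad).
It fails at once if the mug or the jar is tipped by more than 35 degrees (angle between any of mug, sugar_jar's own z axis and vertical above 0.61 rad).
It fails at once if the mug or the jar is dropped or thrown: in free fall more than 30 mm up ((height (world z) of mug above 0.03 m and contact force between anything else and mug below 0.02 N and linear speed of mug above 0.3 m/s) or (height (world z) of sugar_jar above 0.03 m and contact force between anything else and sugar_jar below 0.02 N and linear speed of sugar_jar above 0.3 m/s)).
It also fails if it takes over 72 s, if anything falls off the work surface, if the arm or the gripper's body presses on something with over 40 N, if the wrist force passes 120 N, or if a joint passes its speed limit or range.

### The arm

A 7-joint arm with a two-finger parallel gripper is mounted at the origin on the work surface. World frame = base frame: x ahead of the robot, y to its left, z up, the work surface at z = 0. Lengths are in m, angles in rad, forces in N, time in s.
With the tool pointing down it reaches from about 0.4 to 0.925 m from the base axis. Payload 4.1 kg.
Tool frame: the origin (TCP) lies on the centre line of the jaws, within the pads' length; the fingertips stand 11 mm ahead of it and the grasp point (between the pads) lies 8 mm behind it; z points along the fingers, y is the line along which they close (so a half turn about z gives the same grasp; the last joint's range is limited). The gripper opens to 85 mm and grips with 20 to 120 N. Pads are 22 mm wide; open, the fingers measure 114 mm over their backs; the gripper's body (76 mm by 85 mm) begins 54 mm behind the grasp point. The pads swing forward as they close: fully open they stand 13 mm farther back than shut.
Start: joints at [1.019, 0.398, 0.045, 1.537, -0.019, 1.207, -0.051], TCP at [0.284, -0.585, 0.242] pointing down, gripper open.
Joint ranges: [-2.82, 2.82], [-0.49, 2.23], [-1.37, 1.46], [0, 2.46], [-1.36, 4.5], [0.23, 2], [-2.94, 2.94]. Speed limits (rad/s): [2.57, 2.57, 3.14, 3.14, 3.14, 3.14, 3.14].

### API

Orientations are given as [roll, pitch, yaw] about the fixed x, y, z axes, in that order (R = Rz(yaw) Ry(pitch) Rx(roll)).
In Python, from bench import arm, optics, order, finder gives the robot as it stands.
- The arm moves only by the tool carry_out, never from a script. Its argument "deltas" is a list of rows, each a list of 6 numbers: the shift along the tool's x, y, z in mm, then the turn, a rotation vector about the tool's x, y, z in degrees. A call has 1 to 5 rows; each row is the pose to reach, as a shift and turn from the pose commanded when the call began, along the tool's axes at that moment; what a row does not reach only later rows make up. A row lasts 1/8 s, in which the tool goes at most 62.5 mm and 10.7 degrees, less where a joint would pass 70% of its speed; a pose out of reach is approached as far as the arm can. A call with a gripper value outside its range is refused whole. "gripper" is the finger opening in mm, from 0 to 85.4, set as the call begins (left out, the last holds). The fingers move at their own pace and stop on an object; "force" is the grip in N (left out, the last holds). Time passes only in rows, so rows that repeat a pose let the fingers close. It gives the time, the measured TCP pose, the force, the opening and the grip force at its end, in the units of the state.
- arm.get_state(): the state, without advancing time (a new reading comes with each control period).
- optics.get_image(name): name is "side" or "top"; returns the picture (400x640x3 uint8, red, green, blue); there is no depth.
- optics.camera_info(name): a dict with "fx", "fy", "cx", "cy" (pixels), "k1" (the pictures are not rectified: a ray, as slopes to the right and down, at radius r is drawn at 1 + k1 r^2 times it, then the intrinsics apply), "world_to_cam" (4x4, takes a point from world to camera coordinates). Camera axes: x right, y down, z forward; pixel columns grow to the right and rows downward; lengths in m; the calibration is good to about 2 mm. A picture is of the moment at which its call begins. camera_info takes no time and is no camera call.
- order.close_job(): hands the job in; it is judged then, once.
Trained networks look in the newest picture that a camera, given by its name, has taken for a name from the list of things; names that differ only in an ending like _2 or _b are one class to them, and where a whole thing is asked for, a point or a joint stands for the part that bears it (a point fixed in the world has none). Each returns a list of dicts, best first, with "score" (0 to 1); they miss things now and then, are a little off and sometimes report something else, mostly with a low value. They report only what shows in the picture. A call takes as long as a camera call.
- finder.outline_of(camera, target): "mask" (400x640 bool, what is visible of it) and "bbox" ([centre column, centre row, width, height] in pixels, round what is visible of it).
- finder.landmark_of(camera, target): "centre" ([column, row] in pixels: a listed point, or the origin of a listed thing).
The state is a dict: "t": time; "q": joint angles; "joint_velocities": joint speeds; "effort": joint torques, N m; "eef_pos": TCP position; "tcp_rot": TCP orientation; "contact_force": force on the tool from outside, world axes, zero at the start; "torque": the same for the moment, N m; "gripper_width": finger opening in m; "grasp_force": force on a finger pad.
Only numpy, scipy, OpenCV 4.12 (cv2) and the standard library are available. Lean on these libraries where they do the work, as an engineer would, in place of code of your own. Each camera call takes 0.05 s, during which the arm holds its last target. There are 200 camera calls.

## Working session

There is one attempt and no reset: what is moved stays moved. The work goes in short steps, Python scripts to look and compute and a tool call to move; the robot and the scene stay as the last step left them, time stands still between calls to the robot, and variables do not carry over. Pictures are saved under pics/ and viewed, at most 12 in all, crops included, and the job is handed in when it is done.

Besides the shell and the picture viewer there is one more tool, called after ">>>" as name(argument=value, ...) on one line, values as JSON. carry_out: Moves the arm, as the interface text tells. Its arguments: {"type":"object","properties":{"deltas":{"type":"array"},"gripper":{"type":"number"},"force":{"type":"number"}},"required":["deltas"]}

```bash
mkdir -p pics; ls; cat > h.py <<'E'
import numpy as np, cv2
from bench import arm, optics, order, finder
from scipy.spatial.transform import Rotation as R
def cam(n):
    c=optics.camera_info(n); return c,np.array(c["world_to_cam"])
def ray(n,px):
    c,T=cam(n); d=np.array([(px[0]-c["cx"])/c["fx"],(px[1]-c["cy"])/c["fy"]]); u=d.copy()
    for _ in range(20): u=d/(1+c["k1"]*(u@u))
    Rc=T[:3,:3]; o=-Rc.T@T[:3,3]; return o,Rc.T@np.array([u[0],u[1],1])
def on_z(n,px,z):
    o,d=ray(n,px); return o+d*(z-o[2])/d[2]
def proj(n,P):
    c,T=cam(n); p=T[:3,:3]@np.array(P)+T[:3,3]; u=p[:2]/p[2]; u=u*(1+c["k1"]*(u@u))
    return np.array([c["fx"]*u[0]+c["cx"],c["fy"]*u[1]+c["cy"]])
E
python3 - <<'E'
from h import *
for n in ("top","side"):
    im=optics.get_image(n); cv2.imwrite(f"pics/{n}0.png",im[:,:,::-1])
    print(n,ray(n,(320,200)))
    for t in ["magazine","strip_home","rail_tab","pod_strip","mug","sugar_jar","tray","ramekin","jam_jar","canister","bowl","oil_bottle","spoon"]:
        r=finder.landmark_of(n,t)
        z=0.085 if t=="rail_tab" else 0
        print(t,[(np.round(q["centre"],1).tolist(),round(q["score"],2),on_z(n,q["centre"],z)[:2].round(4).tolist()) for q in r[:2]])
print(arm.get_state())
E
```

```text
pics
top (array([0.45298737, 0.06982239, 1.3593799 ]), array([ 0.13528515, -0.00525315, -0.99084452]))
magazine [([330.9, 227.1], 0.56, [0.554, 0.0311])]
strip_home [([328.2, 232.8], 0.62, [0.5368, 0.0398])]
rail_tab [([321.6, 181.5], 0.64, [0.6812, 0.0572]), ([232.2, 224.5], 0.51, [0.5613, 0.3183])]
pod_strip [([233.6, 230.5], 0.89, [0.5499, 0.3306])]
mug [([319.0, 223.6], 0.7, [0.5656, 0.0673])]
sugar_jar [([280.9, 248.6], 0.59, [0.4916, 0.1853])]
tray [([451.2, 234.3], 0.81, [0.5228, -0.3395]), ([187.7, 198.8], 0.16, [0.6517, 0.4758])]
ramekin [([448.4, 228.4], 0.98, [0.5412, -0.3317])]
jam_jar [([351.9, 214.7], 0.77, [0.5908, -0.0344])]
canister [([269.1, 160.4], 0.69, [0.7675, 0.2193])]
bowl [([405.1, 159.0], 0.73, [0.7625, -0.2075])]
oil_bottle [([179.7, 265.5], 0.98, [0.4452, 0.4983]), ([331.5, 226.3], 0.55, [0.5565, 0.0292])]
spoon [([187.6, 201.0], 0.66, [0.6448, 0.476])]
side (array([0.03116727, 0.81545572, 1.01879116]), array([ 0.44496206, -0.55347189, -0.70407457]))
magazine [([351.9, 228.1], 0.82, [0.541, 0.048]), ([208.9, 317.4], 0.24, [0.6447, 0.4747])]
strip_home [([3
[... 773 characters left out ...]
 1.4, 'q': array([ 1.01895544,  0.39838312,  0.04509445,  1.53663882, -0.01871486,
        1.20687378, -0.05067937]), 'joint_velocities': array([-0.00175158, -0.0001913 , -0.0005148 ,  0.00049709, -0.0011554 ,
       -0.00034871,  0.00021226]), 'effort': array([ 1.37263364e-04, -4.75009775e+01,  1.36304028e+00, -2.54513955e+01,
        1.15154524e-02,  1.06063708e-03,  4.98597728e-06]), 'eef_pos': array([ 0.28443241, -0.58448798,  0.24234021]), 'tcp_rot': array([ 3.14147418e+00, -7.46962143e-06,  4.52934176e-01]), 'contact_force': array([-0.46455625, -0.0291319 ,  0.16295765]), 'torque': array([ 0.01169015, -0.07065153, -0.0287292 ]), 'grasp_force': 0.0, 'gripper_width': 0.08522964993709203}
```

```bash
python3 - <<'E'
import cv2
for n in("top","side"):
    im=cv2.imread(f"pics/{n}0.png")
    im=im[110:310,150:500] if n=="top" else im[120:360,180:500]
    cv2.imwrite(f"pics/{n}0c.png",cv2.resize(im,None,fx=2.25,fy=2.25,interpolation=cv2.INTER_CUBIC))
E
```

```text
(no output)
```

View pics/top0c.png

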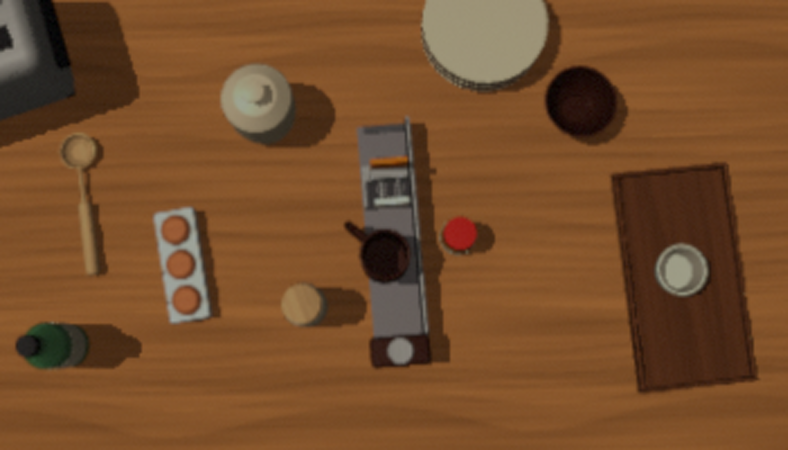

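View pics/side0c.png

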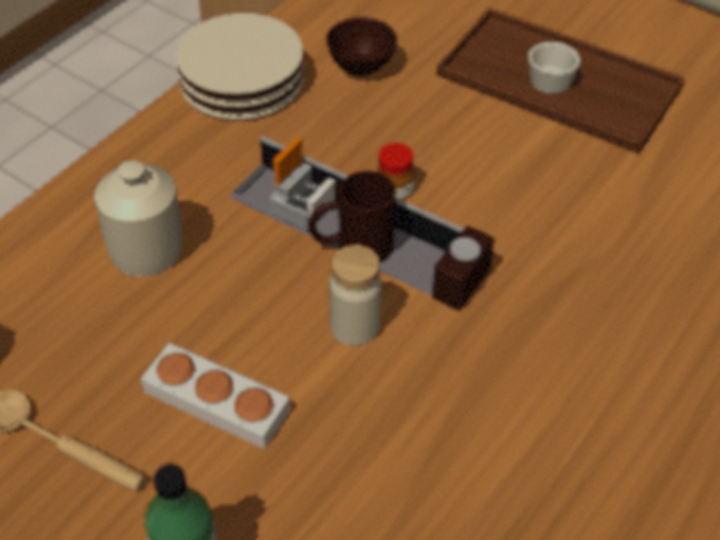

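```bash
cat >> h.py <<'E'
from scipy.optimize import minimize
def box(x0,x1,y0,y1,z0,z1): return np.array([[x,y,z] for x in(x0,x1) for y in(y0,y1) for z in(z0,z1)],float)
def cyl(r,z0,z1): 
    a=np.linspace(0,2*np.pi,40); return np.concatenate([np.c_[r*np.cos(a),r*np.sin(a),0*a+z] for z in(z0,z1)])
M={"strip":[box(-.075,.075,-.027,.027,0,.026)]+[cyl(.018,.026,.035)+[d,0,0] for d in(-.045,0,.045)],"mug":[cyl(.033,0,.095)],"jar":[cyl(.028,0,.11)],
 "tray":[box(-.15,.15,-.08,.08,0,.018)],"ram":[cyl(.034,.006,.046)]}
def sil(n,parts,p,S=4):
    m=np.zeros((400*S,640*S),np.uint8); c,s=np.cos(p[2]),np.sin(p[2])
    for P in parts:
        W=np.c_[p[0]+c*P[:,0]-s*P[:,1],p[1]+s*P[:,0]+c*P[:,1],P[:,2]]
        q=np.array([proj(n,w) for w in W]); cv2.fillConvexPoly(m,cv2.convexHull(np.round((q+.5)*S-.5).astype(np.int32)),255)
    return cv2.resize(m,(640,400),interpolation=cv2.INTER_AREA)/255.
def fit(parts,masks,p0,yaw=True):
    def f(p):
        p=[p[0],p[1],p[2] if yaw else p0[2]]
        return sum(np.abs(sil(n,parts,p)-m).sum()/m.sum() for n,m in masks.items())
    n=3 if yaw else 2; p0=np.array(p0,float); sx=np.vstack([p0[:n]]+[p0[:n]+d for d in np.diag([.008,.008,.1])[:n,:n]])
    r=minimize(f,p0[:n],method="Nelder-Mead",options=dict(initial_simplex=sx,xatol=2e-4,fatol=1e-4,maxiter=90)); return r.x,r.fun
E
python3 - <<'E'
from h import *
ims={n:optics.get_image(n) for n in("top","side")}
for t,k,p0,y in [("pod_strip","strip",(.556,.331,.12),1),("mug","mug",(.562,.07,0),0),("sugar_jar","jar",(.495,.178,0),0),("tray","tray",(.526,-.338,.09),1),("ramekin","ram",(.542,-.336,0),0)]:
    mk={}
    for n in ims:
        r=finder.outline_of(n,t)
        if r: mk[n]=np.array(r[0]["mask"]).astype(float); print(t,n,round(r[0]["score"],2),np.round(r[0]["bbox"],1))
    for s in (["top"],["side"],["top","side"]):
        print(k,s,fit(M[k],{n:mk[n] for n in s},p0,y))
# zooms of magazine
a=cv2.resize(ims["top"][155:280,305:350,::-1],None,fx=4.5,fy=4.5,interpolation=cv2.INTER_CUBIC)
b=cv2.resize(ims["side"][175:265,275:410,::-1],None,fx=4.2,fy=4.2,interpolation=cv2.INTER_CUBIC)
o=np.zeros((600,800,3),np.uint8); o[:a.shape[0],:a.shape[1]]=a; o[:b.shape[0],220:220+b.shape[1]]=b
cv2.imwrite("pics/mag.png",cv2.convertScaleAbs(o,alpha=1.6))
E
```

```text
pod_strip top 0.64 [231.1 228.2  21.4  53. ]
pod_strip side 0.71 [274.6 294.4  63.9  50.1]Traceback (most recent call last):
  File "<stdin>", line 9, in <module>
  File "h.py", line 32, in fit
    r=minimize(f,p0[:n],method="Nelder-Mead",options=dict(initial_simplex=sx,xatol=2e-4,fatol=1e-4,maxiter=90)); return r.x,r.fun
    res = _minimize_neldermead(fun, x0, args, callback, bounds=bounds,
                               **options)
    fxe = func(xe)
    fx = function(np.copy(x), *(wrapper_args + args))
  File "h.py", line 30, in f
    return sum(np.abs(sil(n,parts,p)-m).sum()/m.sum() for n,m in masks.items())
  File "h.py", line 30, in <genexpr>
    return sum(np.abs(sil(n,parts,p)-m).sum()/m.sum() for n,m in masks.items())
                      ~~~^^^^^^^^^^^
  File "h.py", line 25, in sil
    q=np.array([proj(n,w) for w in W]); cv2.fillConvexPoly(m,cv2.convexHull(np.round((q+.5)*S-.5).astype(np.int32)),255)
                ~~~~^^^^^
  File "h.py", line 13, in proj
    c,T=cam(n); p=T[:3,:3]@np.array(P)+T[:3,3]; u=p[:2]/p[2]; u=u*(1+c["k1"]*(u@u))
        ~~~^^^
  File "h.py", line 5, in cam
    c=optics.camera_info(n); return c,np.array(c["world_to_cam"])
ValueError: time passes only in moves, steps and waits
```

```bash
sed -i 's/^def cam(n):/from functools import lru_cache\n@lru_cache\ndef cam(n):/' h.py
sed -i 's/q=np.array(\[proj(n,w) for w in W\])/q=projm(n,W)/' h.py
cat >> h.py <<'E'
def projm(n,W):
    c,T=cam(n); p=W@T[:3,:3].T+T[:3,3]; u=p[:,:2]/p[:,2:]; u=u*(1+c["k1"]*(u*u).sum(1,keepdims=True)); return u*[c["fx"],c["fy"]]+[c["cx"],c["cy"]]
E
cat > m.py <<'E'
from h import *
ims={n:optics.get_image(n) for n in("top","side")}
MK={}
for t,k,p0,y in [("pod_strip","strip",(.556,.331,.12),1),("mug","mug",(.562,.07,0),0),("sugar_jar","jar",(.495,.178,0),0),("tray","tray",(.526,-.338,.09),1),("ramekin","ram",(.542,-.336,0),0)]:
    mk={}
    for n in ims:
        r=finder.outline_of(n,t)
        if r: mk[n]=np.array(r[0]["mask"]).astype(float)
    for s in (["top"],["side"],["top","side"]):
        try: print(k,s,fit(M[k],{n:mk[n] for n in s},p0,y))
        except KeyError: print(k,s,"missing")
a=cv2.resize(ims["top"][155:280,305:350,::-1],None,fx=4.5,fy=4.5,interpolation=cv2.INTER_CUBIC)
b=cv2.resize(ims["side"][175:265,275:410,::-1],None,fx=4.2,fy=4.2,interpolation=cv2.INTER_CUBIC)
o=np.zeros((600,800,3),np.uint8); o[:a.shape[0],:a.shape[1]]=a; o[:b.shape[0],220:220+b.shape[1]]=b
cv2.imwrite("pics/mag.png",cv2.convertScaleAbs(o,alpha=1.6))
E
time python3 m.py
```

```text
strip ['top'] (array([0.55656819, 0.33490181, 0.15087022]), np.float64(0.05774952163446702))
strip ['side'] (array([0.55696603, 0.34048278, 0.15387193]), np.float64(0.046931516081926083))
strip ['top', 'side'] (array([0.55653648, 0.33797544, 0.1729797 ]), np.float64(0.17840029809058602))
mug ['top'] (array([0.5617214 , 0.06287378]), np.float64(0.1322259689438408))
mug ['side'] (array([0.56014006, 0.06537041]), np.float64(0.3088571994454347))
mug ['top', 'side'] (array([0.56117355, 0.06326954]), np.float64(0.4477012916728166))
jar ['top'] (array([0.50073204, 0.1681646 ]), np.float64(0.15571683218742044))
jar ['side'] (array([0.49838352, 0.169483  ]), np.float64(0.14726866580924658))
jar ['top', 'side'] (array([0.49983252, 0.16889138]), np.float64(0.3130331073741349))
tray ['top'] (array([ 0.5279195 , -0.34277366,  0.08531944]), np.float64(0.10707605047821035))
tray ['side'] (array([ 0.52549177, -0.33981971,  0.08542296]), np.float64(0.17299971831330907))
tray ['top', 'side'] (array([ 0.52718938, -0.34208993,  0.0797256 ]), np.float64(0.2932893682020639))
ram ['top'] (array([ 0.5375625, -0.333375 ]), np.float64(0.21891463656169538))
ram ['side'] (array([ 0.53789546, -0.33498141]), np.float64(0.2670598582440892))
ram ['top', 'side'] (array([ 0.53827832, -0.33520898]), np.float64(0.4961410629655236))
real	0m3.664s
user	0m4.349s
sys	0m0.683s
```

View pics/mag.png

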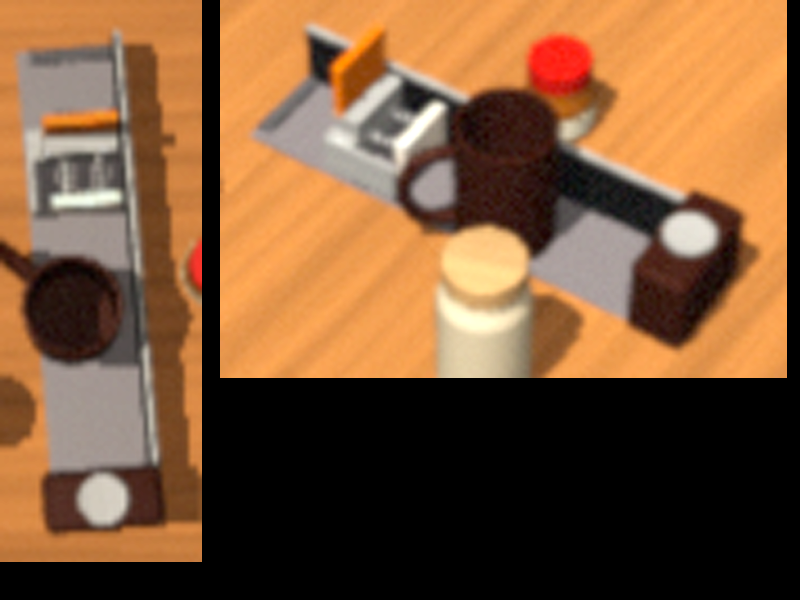

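```bash
python3 - <<'E'
from h import *
from scipy.optimize import least_squares
T=[(44,475,-90,45,60),(160,468,-90,-33,60),(48,531,-130,45,60),(163,523,-130,-33,60),(114,35,200,-27,45),(121,34,200,-33,45),(155,467,-90,-30,45)]
S=[(692,193,-90,-33,60),(743,212,-130,-33,60),(636,265,-90,45,60),(682,290,-130,45,60),(680,345,-130,45,0),(632,315,-90,45,0),(307,27,200,-27,45)]
pt=lambda L,s,o:(np.array([(np.array(l[:2])+.5)/s-.5+o for l in L]),np.array([l[2:] for l in L])/1000.)
a,A=pt(T,4.5,np.array([305,155])); b,B=pt([(l[0]-220,)+l[1:] for l in S],4.2,np.array([275,175]))
def W(P,p):
    c,s=np.cos(p[2]),np.sin(p[2]); return np.c_[p[0]+c*P[:,0]-s*P[:,1],p[1]+s*P[:,0]+c*P[:,1],P[:,2]]
for use in("t","s","ts"):
    f=lambda p:np.concatenate([(projm("top",W(A,p))-a).ravel() if "t" in use else [],(projm("side",W(B,p))-b).ravel() if "s" in use else []])
    r=least_squares(f,[.547,.04,.09]); print(use,r.x.round(4),np.abs(r.fun).max().round(2),np.sqrt((r.fun**2).mean()).round(2))
E
```

```text
t [0.5471 0.0457 0.0584] 1.3 0.62
s [0.5469 0.0472 0.0571] 2.92 1.58
ts [0.5471 0.0464 0.0569] 3.15 1.21
```

```bash
python3 - <<'E'
from h import *
P=lambda u,v,s,ox,oy:((u+.5)/s-.5+ox,(v+.5)/s-.5+oy)
for (u,v,z) in [(155,467,.045),(118,35,.045),(44,475,.06),(160,468,.06),(48,531,.06),(163,523,.06),(22,55,.0),(50,470,0),(122,115,.085),(43,117,.085)]: print("top",u,v,on_z("top",P(u,v,4.5,305,155),z).round(4))
for (u,v,z) in [(307,27,.045),(690,210,.045),(692,193,.06),(743,212,.06),(636,265,.06),(682,290,.06),(680,345,0),(632,315,0),(255,133,.0),(384,28,.085),(334,65,.085)]: print("side",u,v,on_z("side",P(u-220,v,4.2,275,175),z).round(4))
E
```

```text
top 155 467 [0.458  0.0108 0.045 ]
top 118 35 [0.7464 0.0275 0.045 ]
top 44 475 [0.4544 0.0832 0.06  ]
top 160 468 [0.4572 0.0082 0.06  ]
top 48 531 [0.4185 0.0814 0.06  ]
top 163 523 [0.4219 0.0073 0.06  ]
top 22 55 [0.7438 0.093  0.    ]
top 50 470 [0.4577 0.0797 0.    ]
top 122 115 [0.6845 0.0276 0.085 ]
top 43 117 [0.6844 0.0788 0.085 ]
side 307 27 [0.7486 0.0316 0.045 ]
side 690 210 [0.4539 0.0186 0.045 ]
side 692 193 [0.454  0.0183 0.06  ]
side 743 212 [0.4209 0.0131 0.06  ]
side 636 265 [0.4492 0.0871 0.06  ]
side 682 290 [0.417  0.0871 0.06  ]
side 680 345 [0.4185 0.0791 0.    ]
side 632 315 [0.4549 0.0768 0.    ]
side 255 133 [0.7429 0.0965 0.    ]
side 384 28 [0.6789 0.035  0.085 ]
side 334 65 [0.6829 0.0809 0.085 ]
```

```bash
cat >> h.py <<'E'
def go(*ways):
    s=arm.get_state(); p=np.array(s["eef_pos"]); r=R.from_euler("xyz",s["tcp_rot"])
    print("t",round(s["t"],2),"p",p.round(4),"rot",np.round(s["tcp_rot"],3),"w",round(s["gripper_width"],4),"F",np.round(s["contact_force"],1))
    for (x,y,z,yaw) in ways:
        d=r.inv().apply(np.array([x,y,z])-p)*1000; rv=(r.inv()*R.from_euler("xyz",[np.pi,0,yaw])).as_rotvec(degrees=True)
        print(d.round(1).tolist(),rv.round(1).tolist(),"rows",round(max(np.linalg.norm(d)/62.5,np.linalg.norm(rv)/10.7),1))
E
python3 -c "
from h import *
go((.561,.064,.2,.785),(.561,.064,.066,.785))"
```

```text
t 2.2 p [ 0.2844 -0.5845  0.2423] rot [ 3.141 -0.     0.453] w 0.0855 F [-0.3 -0.6 -0.6]
[532.5, -462.1, 42.3] [0.0, -0.0, -19.0] rows 11.3
[532.4, -462.1, 176.3] [0.0, -0.0, -19.0] rows 11.6
```

>>> carry_out(deltas=[[44,-38,0,0,0,0],[88,-76,0,0,0,0],[132,-114,0,0,0,0],[176,-152,0,0,0,0],[220,-191,0,0,0,0]], gripper=85, force=50)

```text
t: 2.82
eef_pos: [0.3993, -0.3148, 0.2426]
tcp_rot: [3.141, -0.0, 0.453]
contact_force: [0.2, 0.5, -0.1]
gripper_width: 0.0853
grasp_force: 0.0
```

>>> carry_out(deltas=[[44,-38,0,0,0,0],[88,-76,0,0,0,0],[132,-114,0,0,0,0],[176,-152,0,0,0,0],[220,-191,0,0,0,0]])

```text
t: 3.45
eef_pos: [0.5136, -0.047, 0.2427]
tcp_rot: [3.141, -0.001, 0.452]
contact_force: [1.3, -0.9, -0.0]
gripper_width: 0.0848
grasp_force: 0.0
```

>>> carry_out(deltas=[[40,-35,10,0,0,-8],[92,-80,25,0,0,-16],[92,-80,42,0,0,-19],[92,-80,42,0,0,-19],[92,-80,42,0,0,-19]])

```text
t: 4.08
eef_pos: [0.5606, 0.0616, 0.2006]
tcp_rot: [3.141, 0.001, 0.781]
contact_force: [0.1, -0.9, 0.7]
gripper_width: 0.0854
grasp_force: 0.0
```

```bash
python3 -c "
from h import *
a,b=optics.get_image('top'),optics.get_image('side')
a=cv2.resize(a[170:270,290:380,::-1],None,fx=4.4,fy=5); b=cv2.resize(b[140:270,280:410,::-1],None,fx=3,fy=3)
o=np.zeros((500,800,3),np.uint8);o[:500,:396]=a;o[:390,400:790]=b
cv2.imwrite('pics/g1.png',cv2.convertScaleAbs(o,alpha=1.6))
go((.561,.064,.2,.785),(.561,.064,.066,.785))"
```

```text
t 4.17 p [0.5609 0.0618 0.2011] rot [ 3.14  -0.     0.781] w 0.0849 F [ 0.5  0.2 -0.9]
[1.6, -1.5, 1.1] [0.1, -0.0, -0.2] rows 0.0
[1.6, -1.7, 135.1] [0.1, -0.0, -0.2] rows 2.2
```

View pics/g1.png

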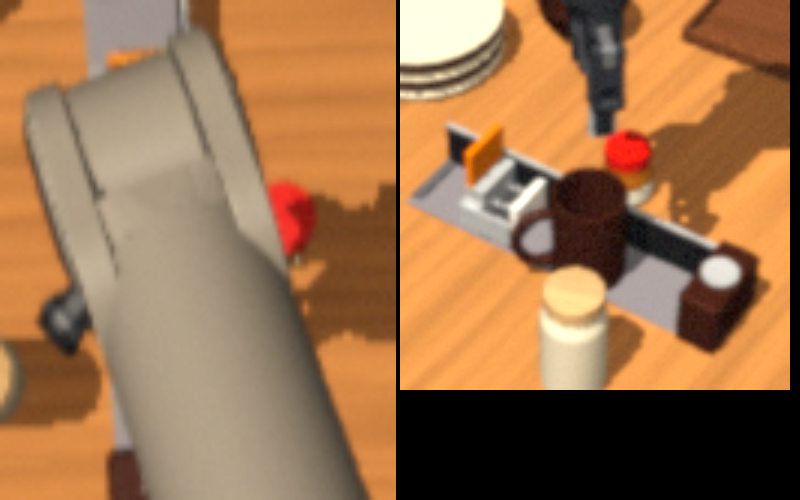

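>>> carry_out(deltas=[[1,-1,35,0,0,0],[1,-1,70,0,0,0],[1,-1,100,0,0,0],[1,-1,120,0,0,0],[1,-1,134,0,0,0]])

```text
t: 4.8
eef_pos: [0.5608, 0.0638, 0.066]
tcp_rot: [3.141, 0.0, 0.782]
contact_force: [0.7, 0.2, -0.2]
gripper_width: 0.0849
grasp_force: 0.0
```

>>> carry_out(deltas=[[0,0,0,0,0,0],[0,0,0,0,0,0],[0,0,0,0,0,0],[0,0,0,0,0,0],[0,0,0,0,0,0]], gripper=40, force=40)

```text
t: 5.42
eef_pos: [0.561, 0.0651, 0.0668]
tcp_rot: [3.141, -0.0, 0.784]
contact_force: [-1.1, 0.3, 1.3]
gripper_width: 0.0642
grasp_force: 44.6
```

>>> carry_out(deltas=[[0,0,-8,0,0,0],[0,0,-20,0,0,0]])

```text
t: 5.68
eef_pos: [0.5603, 0.0651, 0.0866]
tcp_rot: [-3.141, 0.001, 0.785]
contact_force: [-0.4, 0.1, -2.1]
gripper_width: 0.0642
grasp_force: 44.6
```

```bash
python3 -c "
from h import *
go((.56,.065,.18,.785),(.437,-.349,.18,.785),(.437,-.349,.08,.785))"
```

```text
t 5.67 p [0.5603 0.0651 0.0866] rot [-3.141e+00  1.000e-03  7.850e-01] w 0.0642 F [-0.4  0.1 -2.1]
[-0.3, -0.2, -93.4] [-0.0, 0.0, -0.0] rows 1.5
[-379.8, 205.9, -93.2] [-0.0, 0.0, -0.0] rows 7.1
[-379.8, 205.9, 6.8] [-0.0, 0.0, -0.0] rows 6.9
```

>>> carry_out(deltas=[[0,0,-40,0,0,0],[0,0,-80,0,0,0],[-20,11,-93,0,0,0],[-60,33,-93,0,0,0],[-108,59,-93,0,0,0]])

```text
t: 6.3
eef_pos: [0.5261, -0.0531, 0.1806]
tcp_rot: [3.14, -0.002, 0.787]
contact_force: [-0.1, -1.2, -1.9]
gripper_width: 0.0645
grasp_force: 45.3
```

>>> carry_out(deltas=[[-48,26,0,0,0,0],[-96,52,0,0,0,0],[-144,78,0,0,0,0],[-192,104,0,0,0,0],[-230,125,0,0,0,0]])

```text
t: 6.92
eef_pos: [0.4504, -0.3063, 0.1803]
tcp_rot: [3.14, 0.0, 0.783]
contact_force: [0.3, 0.6, -1.3]
gripper_width: 0.0643
grasp_force: 45.3
```

>>> carry_out(deltas=[[-26,14,0,0,0,0],[-42,22,25,0,0,0],[-42,22,60,0,0,0],[-42,22,85,0,0,0],[-42,22,95,0,0,0]])

```text
t: 7.55
eef_pos: [0.4366, -0.3486, 0.0835]
tcp_rot: [-3.14, 0.0, 0.785]
contact_force: [0.6, 0.5, -1.9]
gripper_width: 0.0644
grasp_force: 45.2
```

```bash
python3 -c "
from h import *
a,b=optics.get_image('top'),optics.get_image('side')
a=cv2.resize(a[170:290,410:500,::-1],None,fx=4,fy=4); b=cv2.resize(b[90:220,360:500,::-1],None,fx=3,fy=3)
o=np.zeros((500,800,3),np.uint8);o[:480,:360]=a;o[:390,370:790]=b
cv2.imwrite('pics/g2.png',cv2.convertScaleAbs(o,alpha=1.6))
go((.437,-.349,.074,.785))"
```

```text
t 7.65 p [ 0.437  -0.3488  0.084 ] rot [-3.14   0.     0.785] w 0.0643 F [ 0.3 -0.3 -2.2]
[-0.1, 0.2, 10.0] [-0.1, 0.0, -0.0] rows 0.2
```

View pics/g2.png

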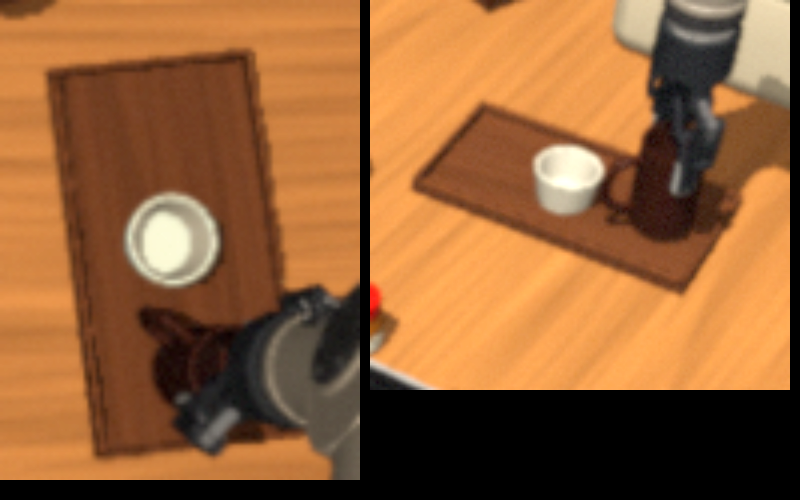

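>>> carry_out(deltas=[[0,0,6,0,0,0],[0,0,9,0,0,0],[0,0,11,0,0,0],[0,0,11,0,0,0]])

```text
t: 8.15
eef_pos: [0.4373, -0.3492, 0.0734]
tcp_rot: [3.141, 0.0, 0.785]
contact_force: [0.1, -0.4, -1.3]
gripper_width: 0.0643
grasp_force: 45.3
```

>>> carry_out(deltas=[[0,0,1,0,0,0],[0,0,2,0,0,0],[0,0,2,0,0,0]])

```text
t: 8.52
eef_pos: [0.4374, -0.3493, 0.0727]
tcp_rot: [3.141, 0.0, 0.784]
contact_force: [-2.7, 2.9, 7.0]
gripper_width: 0.0642
grasp_force: 46.1
```

>>> carry_out(deltas=[[0,0,0,0,0,0],[0,0,0,0,0,0],[0,0,-20,0,0,0],[0,0,-70,0,0,0],[0,0,-125,0,0,0]], gripper=85)

```text
t: 9.15
eef_pos: [0.4367, -0.3488, 0.1969]
tcp_rot: [-3.14, 0.0, 0.785]
contact_force: [1.5, -0.8, 0.5]
gripper_width: 0.0849
grasp_force: 0.0
```

```bash
python3 -c "
from h import *
go((.4996,.169,.2,.785),(.4996,.169,.072,.785))
optics.get_image('top');optics.get_image('side')
mk={n:np.array(finder.outline_of(n,'sugar_jar')[0]['mask']).astype(float) for n in('top','side')}
for s in(['top'],['side'],['top','side']): print(fit(M['jar'],{n:mk[n] for n in s},(.5,.169,0),0))
mk={n:np.array(finder.outline_of(n,'mug')[0]['mask']).astype(float) for n in('side',)}
print(fit(M['mug'],mk,(.437,-.349,0),0))
"
```

```text
t 9.15 p [ 0.4367 -0.3488  0.1969] rot [-3.14   0.     0.785] w 0.0849 F [ 1.5 -0.8  0.5]
[410.4, -322.0, -2.6] [-0.1, 0.0, -0.0] rows 8.3
[410.4, -321.8, 125.4] [-0.1, 0.0, -0.0] rows 8.6
(array([0.496, 0.167]), np.float64(0.26634453781512607))
(array([0.49715393, 0.17203117]), np.float64(0.11982961157587335))
(array([0.4983366 , 0.16966179]), np.float64(0.39236467263277097))Traceback (most recent call last):
  File "<string>", line 7, in <module>
    mk={n:np.array(finder.outline_of(n,'mug')[0]['mask']).astype(float) for n in('side',)}
                   ~~~~~~~~~~~~~~~~~~~~~~~~~~^^^
IndexError: list index out of range
```

>>> carry_out(deltas=[[46,-36,0,0,0,0],[92,-72,0,0,0,0],[138,-108,0,0,0,0],[184,-144,0,0,0,0],[230,-180,0,0,0,0]])

```text
t: 10.02
eef_pos: [0.4716, -0.0574, 0.1945]
tcp_rot: [-3.139, 0.002, 0.784]
contact_force: [1.0, 0.3, -0.4]
gripper_width: 0.0849
grasp_force: 0.0
```

>>> carry_out(deltas=[[46,-36,0,0,0,0],[92,-72,0,0,0,0],[138,-108,0,0,0,0],[180,-142,0,0,0,0],[180,-142,20,0,0,0]])

```text
t: 10.65
eef_pos: [0.4993, 0.1746, 0.1758]
tcp_rot: [-3.139, -0.003, 0.793]
contact_force: [-0.7, -1.0, -0.3]
gripper_width: 0.0853
grasp_force: 0.0
```

>>> carry_out(deltas=[[0,0,30,0,0,0],[0,0,60,0,0,0],[0,0,85,0,0,0],[0,0,100,0,0,0],[0,0,107,0,0,0]])

```text
t: 11.28
eef_pos: [0.4989, 0.1681, 0.0677]
tcp_rot: [-3.14, 0.002, 0.785]
contact_force: [0.3, 0.0, 0.9]
gripper_width: 0.0849
grasp_force: 0.0
```

>>> carry_out(deltas=[[0,0,0,0,0,0],[0,0,0,0,0,0],[0,0,0,0,0,0],[0,0,0,0,0,0],[0,0,0,0,0,0]], gripper=30)

```text
t: 11.9
eef_pos: [0.5005, 0.1691, 0.0704]
tcp_rot: [3.141, -0.002, 0.785]
contact_force: [-2.3, 1.5, 6.9]
gripper_width: 0.0543
grasp_force: 42.7
```

>>> carry_out(deltas=[[0,0,0,0,0,0],[0,0,-8,0,0,0],[0,0,-20,0,0,0]])

```text
t: 12.28
eef_pos: [0.4994, 0.1677, 0.0893]
tcp_rot: [-3.141, 0.002, 0.784]
contact_force: [0.6, -0.6, -1.8]
gripper_width: 0.0546
grasp_force: 43.0
```

```bash
python3 -c "
from h import *
x,y=.527+.1*np.cos(.085),-.341+.1*np.sin(.085)
print(x,y)
go((x,y,.19,.785),(x,y,.09,.785))"
```

```text
0.6266389674502291 -0.3325102317197584
t 12.28 p [0.4994 0.1677 0.0893] rot [-3.141e+00  2.000e-03  7.840e-01] w 0.0546 F [ 0.6 -0.6 -1.8]
[-263.4, 443.9, -100.4] [-0.0, 0.1, -0.0] rows 8.4
[-263.2, 444.0, -0.4] [-0.0, 0.1, -0.0] rows 8.3
```

>>> carry_out(deltas=[[0,0,-40,0,0,0],[0,0,-85,0,0,0],[-12,20,-100,0,0,0],[-36,60,-100,0,0,0],[-62,105,-100,0,0,0]])

```text
t: 12.9
eef_pos: [0.5304, 0.0495, 0.1903]
tcp_rot: [3.14, -0.001, 0.786]
contact_force: [0.4, -0.4, -3.7]
gripper_width: 0.0543
grasp_force: 43.6
```

>>> carry_out(deltas=[[-28,47,0,0,0,0],[-56,94,0,0,0,0],[-84,141,0,0,0,0],[-112,188,0,0,0,0],[-140,235,0,0,0,0]])

```text
t: 13.52
eef_pos: [0.5971, -0.2169, 0.1898]
tcp_rot: [3.141, -0.0, 0.784]
contact_force: [1.4, 1.2, -2.2]
gripper_width: 0.0545
grasp_force: 43.6
```

>>> carry_out(deltas=[[-28,47,0,0,0,0],[-50,84,0,0,0,0],[-61,104,20,0,0,0],[-61,104,60,0,0,0],[-61,104,95,0,0,0]])

```text
t: 14.15
eef_pos: [0.6267, -0.3324, 0.0931]
tcp_rot: [-3.141, 0.0, 0.783]
contact_force: [-0.6, 0.2, -2.8]
gripper_width: 0.0542
grasp_force: 43.5
```

>>> carry_out(deltas=[[0,0,5,0,0,0],[0,0,12,0,0,0],[0,0,16,0,0,0],[0,0,16,0,0,0]])

```text
t: 14.65
eef_pos: [0.6279, -0.3319, 0.0793]
tcp_rot: [3.14, -0.0, 0.785]
contact_force: [-0.4, -0.3, -2.0]
gripper_width: 0.0546
grasp_force: 43.6
```

>>> carry_out(deltas=[[0,0,1,0,0,0],[0,0,2,0,0,0],[0,0,3,0,0,0],[0,0,3,0,0,0]])

```text
t: 15.15
eef_pos: [0.6279, -0.3316, 0.0765]
tcp_rot: [3.141, -0.0, 0.784]
contact_force: [-1.4, 1.3, 4.5]
gripper_width: 0.0543
grasp_force: 44.2
```

>>> carry_out(deltas=[[0,0,0,0,0,0],[0,0,0,0,0,0],[0,0,-20,0,0,0],[0,0,-70,0,0,0],[0,0,-120,0,0,0]], gripper=85)

```text
t: 15.78
eef_pos: [0.6277, -0.3317, 0.1979]
tcp_rot: [3.141, -0.0, 0.785]
contact_force: [0.9, 0.2, 0.7]
gripper_width: 0.0852
grasp_force: 0.0
```

```bash
python3 -c "
from h import *
ps=[]
for i in range(3):
  im=optics.get_image('top');im2=optics.get_image('side')
  mk={}
  for n in('top','side'):
    r=finder.outline_of(n,'pod_strip')
    if r: mk[n]=np.array(r[0]['mask']).astype(float)
  for n in mk:
    p,e=fit(M['strip'],{n:mk[n]},(.5565,.337,.15)); print(n,p.round(4),round(e,3))
a=cv2.resize(im[170:290,410:500,::-1],None,fx=4,fy=4); b=cv2.resize(im2[90:290,240:500,::-1],None,fx=1.65,fy=1.65)
o=np.zeros((500,800,3),np.uint8);o[:480,:360]=a;o[:330,365:365+429]=b
cv2.imwrite('pics/g3.png',cv2.convertScaleAbs(o,alpha=1.6))
go((.5566,.3375,.2,.155))"
```

```text
top [0.558  0.337  0.1535] 0.104
side [0.5564 0.3396 0.1334] 0.096
top [0.5577 0.3359 0.1779] 0.06
side [0.5554 0.3404 0.1533] 0.068
top [0.5577 0.3358 0.167 ] 0.09
side [0.5556 0.3405 0.1526] 0.035
t 16.38 p [ 0.6271 -0.3315  0.1944] rot [-3.14   0.     0.785] w 0.0851 F [-0.5 -0.1 -0.8]
[422.7, -523.3, -5.1] [-0.1, 0.1, 36.1] rows 10.8
```

View pics/g3.png

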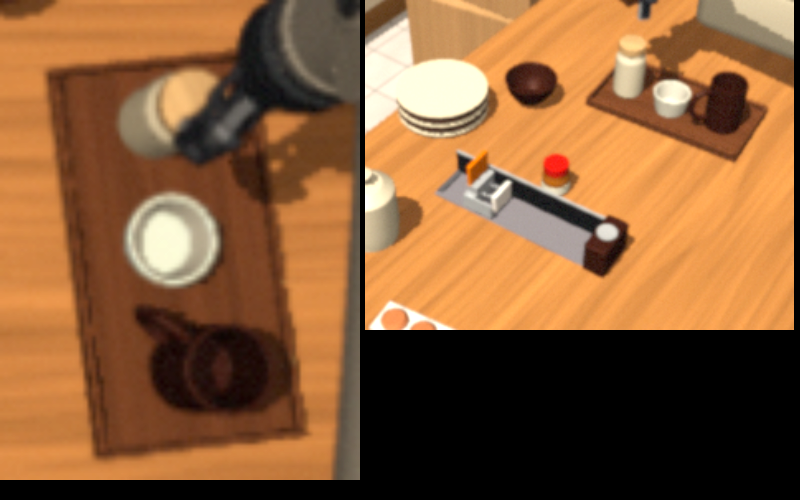

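>>> carry_out(deltas=[[36,-45,0,0,0,0],[72,-90,0,0,0,0],[108,-135,0,0,0,0],[144,-180,0,0,0,0],[180,-225,0,0,0,0]])

```text
t: 17.0
eef_pos: [0.5955, -0.0434, 0.1952]
tcp_rot: [3.141, -0.0, 0.784]
contact_force: [0.6, 0.8, 0.5]
gripper_width: 0.0852
grasp_force: 0.0
```

>>> carry_out(deltas=[[36,-45,0,0,0,0],[72,-90,0,0,0,0],[108,-135,0,0,0,0],[144,-180,0,0,0,0],[180,-225,0,0,0,0]])

```text
t: 17.62
eef_pos: [0.564, 0.2428, 0.1952]
tcp_rot: [3.141, 0.0, 0.784]
contact_force: [0.6, -1.3, 0.3]
gripper_width: 0.085
grasp_force: 0.0
```

>>> carry_out(deltas=[[30,-37,0,0,0,9],[63,-73,0,0,0,18],[63,-73,0,0,0,27],[63,-73,0,0,0,36],[63,-73,0,0,0,36]])

```text
t: 18.25
eef_pos: [0.5572, 0.3374, 0.195]
tcp_rot: [3.141, 0.0, 0.158]
contact_force: [0.4, -1.2, -0.2]
gripper_width: 0.0852
grasp_force: 0.0
```

```bash
python3 -c "
from h import *
go((.5566,.338,.04,.157),(.5566,.338,.016,.157))"
```

```text
t 18.25 p [0.5572 0.3374 0.195 ] rot [3.141 0.    0.158] w 0.0852 F [ 0.4 -1.2 -0.2]
[-0.5, -0.8, 155.0] [0.0, 0.0, 0.1] rows 2.5
[-0.5, -0.8, 179.0] [0.0, 0.0, 0.1] rows 2.9
```

>>> carry_out(deltas=[[0,0,50,0,0,0],[0,0,100,0,0,0],[0,0,140,0,0,0],[0,0,165,0,0,0],[0,0,178,0,0,0]])

```text
t: 18.88
eef_pos: [0.5567, 0.3366, 0.0155]
tcp_rot: [3.141, 0.002, 0.158]
contact_force: [-0.2, 1.1, 0.6]
gripper_width: 0.0851
grasp_force: 0.0
```

>>> carry_out(deltas=[[0,0,0,0,0,0],[0,0,0,0,0,0],[0,0,0,0,0,0],[0,0,0,0,0,0],[0,0,0,0,0,0]], gripper=40, force=30)

```text
t: 19.5
eef_pos: [0.5583, 0.338, 0.0187]
tcp_rot: [-3.141, -0.002, 0.156]
contact_force: [-0.8, -0.2, 6.4]
gripper_width: 0.0532
grasp_force: 34.8
```

>>> carry_out(deltas=[[0,0,-5,0,0,0],[0,0,-14,0,0,0]])

```text
t: 19.75
eef_pos: [0.5565, 0.3366, 0.0307]
tcp_rot: [3.14, 0.002, 0.156]
contact_force: [-0.3, -0.3, -1.9]
gripper_width: 0.0534
grasp_force: 33.9
```

```bash
python3 -c "
from h import *
c,s=np.cos(.055),np.sin(.055)
x,y=.547+c*-.005-s*.04,.0465+s*-.005+c*.04
go((x,y,.03,.055),(x,y,.016,.055))"
```

```text
t 19.75 p [0.5565 0.3366 0.0307] rot [3.14e+00 2.00e-03 1.56e-01] w 0.0534 F [-0.3 -0.3 -1.9]
[-55.4, 244.8, 1.1] [0.1, 0.1, 5.8] rows 4.0
[-55.4, 244.8, 15.1] [0.1, 0.1, 5.8] rows 4.0
```

>>> carry_out(deltas=[[-10,40,-10,0,0,2],[-22,85,-15,0,0,4],[-32,125,-15,0,0,5.8],[-38,160,-15,0,0,5.8],[-38,160,-15,0,0,5.8]])

```text
t: 20.38
eef_pos: [0.5447, 0.1685, 0.0461]
tcp_rot: [3.138, 0.001, 0.049]
contact_force: [-0.9, 0.5, -1.5]
gripper_width: 0.0533
grasp_force: 33.9
```

```bash
python3 -c "
from h import *
im=optics.get_image('top');im2=optics.get_image('side')
a=cv2.resize(im[155:280,280:350,::-1],None,fx=4.4,fy=4.4); b=cv2.resize(im2[165:285,270:410,::-1],None,fx=3.4,fy=3.4)
o=np.zeros((560,800,3),np.uint8);o[:550,:308]=a;o[:408,315:791]=b
cv2.imwrite('pics/g4.png',cv2.convertScaleAbs(o,alpha=1.6))
c,s=np.cos(.055),np.sin(.055)
x,y=.547+c*-.004-s*.04,.0465+s*-.004+c*.04
go((x,y,.045,.055),(x,y,.02,.055))"
```

```text
t 20.48 p [0.5448 0.1735 0.0465] rot [-3.141 -0.     0.054] w 0.0534 F [-0.1  1.2 -1.8]
[-8.7, 87.0, 1.5] [-0.0, -0.0, -0.0] rows 1.4
[-8.7, 87.0, 26.5] [-0.0, -0.0, -0.0] rows 1.5
```

View pics/g4.png

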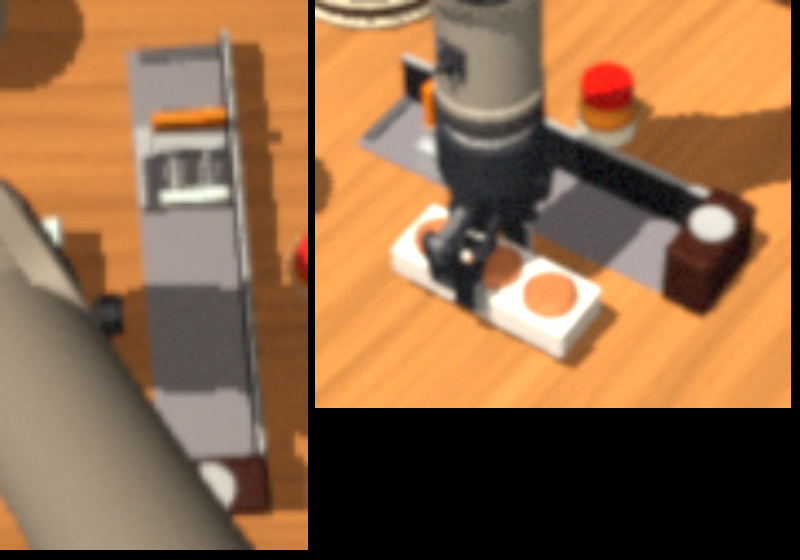

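```bash
python3 -c "
from h import *
s_=arm.get_state()['eef_pos'];c,s=np.cos(.055),np.sin(.055)
for u,v in [(565,333),(601,291),(438,206),(393,251)]:
  w=on_z('side',((u-315+.5)/3.4-.5+270,(v+.5)/3.4-.5+165),.054); d=w[:2]-[.547,.0465]; print(w.round(4),'mag',[round(c*d[0]+s*d[1],4),round(-s*d[0]+c*d[1],4)])
d=s_[:2]-np.array([.547,.0465]);print('tcp',c*d[0]+s*d[1],-s*d[0]+c*d[1])
"
```

```text
[0.4666 0.1916 0.054 ] mag [np.float64(-0.0723), np.float64(0.1493)]
[0.4683 0.1453 0.054 ] mag [np.float64(-0.0731), np.float64(0.103)]
[0.6138 0.1511 0.054 ] mag [np.float64(0.0725), np.float64(0.1008)]
[0.6122 0.2058 0.054 ] mag [np.float64(0.0739), np.float64(0.1554)]
tcp 0.004736988475549613 0.12694491809306385
```

>>> carry_out(deltas=[[-2,30,0,0,0,0],[-5,60,0,0,0,0],[-5,80,5,0,0,0],[-5,87,15,0,0,0],[-5,87,23,0,0,0]])

```text
t: 21.1
eef_pos: [0.5443, 0.0869, 0.0224]
tcp_rot: [-3.141, 0.0, 0.055]
contact_force: [0.0, 0.1, -1.0]
gripper_width: 0.053
grasp_force: 33.9
```

>>> carry_out(deltas=[[0,0,3,0,0,0],[0,0,4,0,0,0],[0,0,5,0,0,0],[0,0,5,0,0,0]])

```text
t: 21.6
eef_pos: [0.5448, 0.0869, 0.0187]
tcp_rot: [-3.141, -0.001, 0.056]
contact_force: [-1.8, -0.1, 0.3]
gripper_width: 0.0531
grasp_force: 34.1
```

>>> carry_out(deltas=[[0,0,1,0,0,0],[0,0,1,0,0,0],[0,0,-1,0,0,0],[0,0,-25,0,0,0],[0,0,-70,0,0,0]], gripper=70)

```text
t: 22.22
eef_pos: [0.543, 0.0858, 0.0876]
tcp_rot: [3.141, 0.004, 0.055]
contact_force: [0.8, -0.8, 0.4]
gripper_width: 0.0702
grasp_force: 0.0
```

>>> carry_out(deltas=[[0,-20,-25,0,0,-10],[0,-45,-25,0,0,-20],[0,-70,-25,0,0,-30],[0,-70,-25,0,0,-40],[0,-70,-25,0,0,-50]], gripper=85)

```text
t: 22.85
eef_pos: [0.5406, 0.1565, 0.1135]
tcp_rot: [3.141, -0.0, 0.934]
contact_force: [0.7, -0.4, -0.5]
gripper_width: 0.0852
grasp_force: 0.0
```

>>> carry_out(deltas=[[0,0,0,0,0,-10],[0,0,0,0,0,-20],[0,0,0,0,0,-30],[0,0,0,0,0,-40],[0,0,0,0,0,-40]])

```text
t: 23.48
eef_pos: [0.5407, 0.1559, 0.1133]
tcp_rot: [-3.142, -0.0, 1.623]
contact_force: [0.1, -0.9, -0.3]
gripper_width: 0.085
grasp_force: 0.0
```

```bash
python3 -c "
from h import *
optics.get_image('top');optics.get_image('side')
c,s=np.cos(.055),np.sin(.055)
for n in('top','side'):
    r=finder.outline_of(n,'pod_strip')
    if r:
        p,e=fit(M['strip'],{n:np.array(r[0]['mask']).astype(float)},(.545,.087,.055)); d=p[:2]-[.547,.0465]; print(n,p.round(4),round(e,3),'mag',[round(c*d[0]+s*d[1],4),round(-s*d[0]+c*d[1],4)])
w=lambda x,y:(.547+c*x-s*y,.0465+s*x+c*y)
go((*w(-.004,.1),.015,1.626),(*w(-.004,.036),.015,1.626))"
```

```text
top [0.5496 0.0833 0.1271] 1.036 mag [np.float64(0.0046), np.float64(0.0366)]
side [0.542  0.0881 0.0358] 0.13 mag [np.float64(-0.0027), np.float64(0.0418)]
t 23.68 p [0.5407 0.156  0.1134] rot [3.141 0.    1.624] w 0.0849 F [-0.2 -0.1 -0.2]
[-9.6, -3.7, 98.4] [0.0, 0.0, -0.1] rows 1.6
[-73.6, -3.6, 98.4] [0.0, 0.0, -0.1] rows 2.0
```

>>> carry_out(deltas=[[0,-2,40,0,0,0],[0,-4,75,0,0,0],[0,-4,92,0,0,0],[0,-4,99,0,0,0],[0,-4,99,0,0,0]])

```text
t: 24.3
eef_pos: [0.5372, 0.1562, 0.0147]
tcp_rot: [3.141, -0.0, 1.626]
contact_force: [0.3, 0.2, 0.1]
gripper_width: 0.0849
grasp_force: 0.0
```

>>> carry_out(deltas=[[-12,0,0,0,0,0],[-24,0,0,0,0,0],[-32,0,0,0,0,0],[-40,0,0,0,0,0],[-48,0,0,0,0,0]])

```text
t: 24.92
eef_pos: [0.5396, 0.1082, 0.0146]
tcp_rot: [3.141, -0.001, 1.626]
contact_force: [-0.1, 1.5, 1.1]
gripper_width: 0.0852
grasp_force: 0.8
```

>>> carry_out(deltas=[[-5,0,0,0,0,0],[-10,0,0,0,0,0],[-14,0,0,0,0,0],[-17,0,0,0,0,0],[-17,0,0,0,0,0]])

```text
t: 25.55
eef_pos: [0.5401, 0.0903, 0.0141]
tcp_rot: [-3.141, 0.001, 1.625]
contact_force: [-0.7, -0.4, -0.5]
gripper_width: 0.0855
grasp_force: 0.1
```

>>> carry_out(deltas=[[-2,0,0,0,0,0],[-4,0,0,0,0,0],[-5,0,0,0,0,0],[-5,0,0,0,0,0]])

```text
t: 26.05
eef_pos: [0.5402, 0.0862, 0.0142]
tcp_rot: [-3.141, -0.0, 1.626]
contact_force: [-0.9, 1.8, -1.0]
gripper_width: 0.0851
grasp_force: 0.9
```

```bash
cat > st.py <<'E'
from h import *
optics.get_image('top');optics.get_image('side')
c,s=np.cos(.055),np.sin(.055)
for n in('top','side'):
    r=finder.outline_of(n,'pod_strip')
    if r:
        p,e=fit(M['strip'],{n:np.array(r[0]['mask']).astype(float)},(.545,.047,.055)); d=p[:2]-[.547,.0465]; print(n,p.round(4),round(e,3),'mag',[round(c*d[0]+s*d[1],4),round(-s*d[0]+c*d[1],4)])
go()
E
python3 st.py
```

```text
side [ 2.2223 -1.2484 -5.9561] 1.0 mag [np.float64(1.6016), np.float64(-1.385)]
t 26.25 p [0.5402 0.0862 0.0142] rot [-3.141 -0.     1.626] w 0.0851 F [-1.2  2.5 -1.5]
```

Force still small; press on in fine steps.

>>> carry_out(deltas=[[-1,0,0,0,0,0],[-2,0,0,0,0,0],[-2,0,0,0,0,0]])

```text
t: 26.62
eef_pos: [0.54, 0.0859, 0.0143]
tcp_rot: [-3.141, -0.002, 1.628]
contact_force: [-1.8, 5.4, 0.1]
gripper_width: 0.0851
grasp_force: 2.8
```

>>> carry_out(deltas=[[-1,0,0,0,0,0],[-2,0,0,0,0,0],[-2,0,0,0,0,0]])

```text
t: 27.0
eef_pos: [0.54, 0.0857, 0.0144]
tcp_rot: [3.141, -0.004, 1.629]
contact_force: [-1.4, 9.1, -0.5]
gripper_width: 0.0854
grasp_force: 4.2
```

>>> carry_out(deltas=[[8,0,0,0,0,0],[20,0,0,0,0,0],[20,0,-50,0,0,0],[20,0,-100,0,0,0],[20,0,-135,0,0,0]])

```text
t: 27.62
eef_pos: [0.5405, 0.1021, 0.1517]
tcp_rot: [3.139, 0.001, 1.625]
contact_force: [-0.3, 0.2, -1.0]
gripper_width: 0.085
grasp_force: 0.0
```

>>> carry_out(deltas=[[-5,50,0,0,0,0],[-10,100,0,0,0,0],[-15,150,0,0,0,0],[-20,200,0,0,0,0],[-25,240,0,0,0,0]], gripper=0)

```text
t: 28.25
eef_pos: [0.7825, 0.0894, 0.1489]
tcp_rot: [3.141, 0.001, 1.624]
contact_force: [0.9, 0.6, 0.1]
gripper_width: 0.0003
grasp_force: 0.0
```

```bash
python3 st.py; python3 -c "
from h import *
im=optics.get_image('top');im2=optics.get_image('side')
for n in ('top','side'):
    r=finder.landmark_of(n,'rail_tab'); 
    if r: print(n,r[0]['score'],on_z(n,r[0]['centre'],.085).round(4))
a=cv2.resize(im[155:280,280:350,::-1],None,fx=4.4,fy=4.4); b=cv2.resize(im2[165:285,270:410,::-1],None,fx=3.4,fy=3.4)
o=np.zeros((560,800,3),np.uint8);o[:550,:308]=a;o[:408,315:791]=b
cv2.imwrite('pics/g5.png',cv2.convertScaleAbs(o,alpha=1.6))"
```

```text
top [0.5451 0.0462 0.0792] 0.065 mag [np.float64(-0.0019), np.float64(-0.0002)]
side [0.5468 0.0503 0.0455] 0.061 mag [np.float64(0.0), np.float64(0.0038)]
t 28.45 p [0.7803 0.0902 0.1484] rot [-3.14   0.     1.625] w 0.0002 F [ 0.2 -0.1 -0.4]
top 0.67 [0.6888 0.0529 0.085 ]
side 0.56 [0.6907 0.0503 0.085 ]
```

View pics/g5.png

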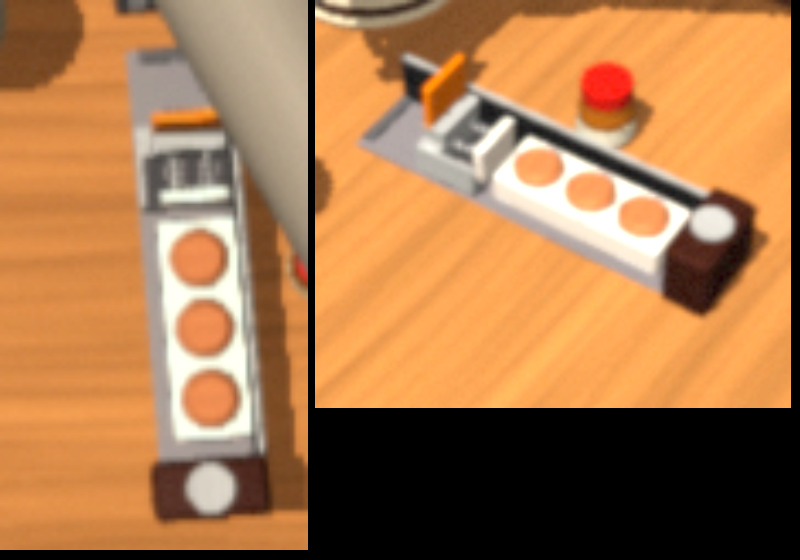

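>>> carry_out(deltas=[[-15,-12,10,0,0,0],[-31,-25,40,0,0,0],[-31,-25,75,0,0,0],[-31,-25,100,0,0,0],[-31,-25,105,0,0,0]])

```text
t: 29.28
eef_pos: [0.7558, 0.058, 0.0424]
tcp_rot: [-3.138, 0.0, 1.627]
contact_force: [-0.5, 0.1, 0.7]
gripper_width: -0.0001
grasp_force: 0.0
```

>>> carry_out(deltas=[[0,-12,0,0,0,0],[0,-24,0,0,0,0],[0,-34,0,0,0,0],[0,-42,0,0,0,0],[0,-49,0,0,0,0]])

```text
t: 29.9
eef_pos: [0.7137, 0.0557, 0.0478]
tcp_rot: [3.128, -0.002, 1.625]
contact_force: [8.5, 1.8, 2.2]
gripper_width: -0.0003
grasp_force: 0.0
```

>>> carry_out(deltas=[[0,-6,0,0,0,0],[0,-12,0,0,0,0],[0,-18,0,0,0,0],[0,-24,0,0,0,0]])

```text
t: 30.4
eef_pos: [0.6914, 0.0544, 0.0485]
tcp_rot: [3.125, -0.002, 1.625]
contact_force: [11.7, -0.0, 3.6]
gripper_width: -0.0
grasp_force: 0.0
```

```bash
python3 -c "
from h import *
go()
p=arm.get_state()['eef_pos'];c,s=np.cos(.055),np.sin(.055);d=p[:2]-np.array([.547,.0465]);print(c*d[0]+s*d[1],-s*d[0]+c*d[1])"
```

```text
t 30.4 p [0.6914 0.0544 0.0485] rot [ 3.125e+00 -2.000e-03  1.625e+00] w -0.0 F [11.7 -0.   3.6]
0.1446100503991627 -5.220326553362353e-05
```

>>> carry_out(deltas=[[0,-6,0,0,0,0],[0,-11,0,0,0,0],[0,-16,0,0,0,0],[0,-21,0,0,0,0]])

```text
t: 30.9
eef_pos: [0.6753, 0.0537, 0.0514]
tcp_rot: [3.115, -0.003, 1.625]
contact_force: [13.1, -0.4, 14.7]
gripper_width: 0.0
grasp_force: 2.9
```

>>> carry_out(deltas=[[0,-3,0,0,0,0],[0,-6,0,0,0,0],[0,-9,0,0,0,0]])

```text
t: 31.28
eef_pos: [0.6707, 0.0539, 0.0536]
tcp_rot: [3.105, -0.004, 1.624]
contact_force: [24.4, 1.7, 11.0]
gripper_width: 0.0
grasp_force: 10.5
```

>>> carry_out(deltas=[[0,12,0,0,0,0],[0,25,0,0,0,0],[0,25,-20,0,0,0],[0,25,-32,0,0,0],[0,25,-32,0,0,0]])

```text
t: 31.9
eef_pos: [0.6798, 0.0536, 0.0773]
tcp_rot: [3.14, 0.0, 1.626]
contact_force: [-0.7, -0.3, 0.3]
gripper_width: -0.0004
grasp_force: 0.0
```

```bash
python3 st.py; python3 -c "
from h import *
im=optics.get_image('top');im2=optics.get_image('side')
for n in ('top','side'):
    r=finder.landmark_of(n,'rail_tab'); 
    if r: print(n,r[0]['score'],on_z(n,r[0]['centre'],.085).round(4))
b=cv2.resize(im2[145:265,270:410,::-1],None,fx=5,fy=5)
cv2.imwrite('pics/g6.png',cv2.convertScaleAbs(b,alpha=1.6))"
```

```text
top [0.5337 0.0458 0.0585] 0.055 mag [np.float64(-0.0133), np.float64(0.0001)]
side [0.5419 0.0486 0.0351] 0.183 mag [np.float64(-0.0049), np.float64(0.0024)]
t 32.1 p [0.6787 0.0533 0.0753] rot [-3.14   0.     1.626] w 0.0002 F [-0.4  1.  -0.6]
top 0.51 [0.6537 0.0529 0.085 ]
side 0.87 [0.6641 0.0467 0.085 ]
```

View pics/g6.png

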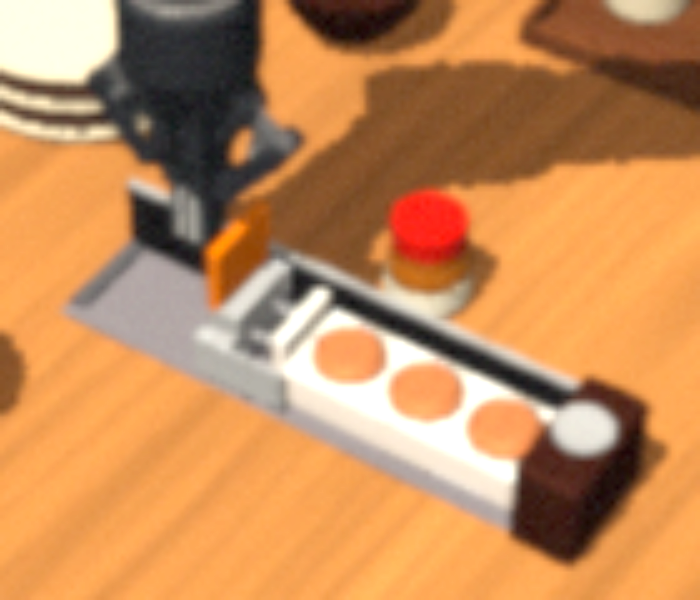

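>>> carry_out(deltas=[[0,-5,0,0,0,0],[0,-10,0,0,0,0],[0,-14,0,0,0,0],[0,-18,0,0,0,0]])

```text
t: 32.8
eef_pos: [0.6657, 0.0528, 0.0769]
tcp_rot: [3.131, -0.002, 1.626]
contact_force: [10.8, 1.2, -8.0]
gripper_width: 0.0004
grasp_force: 5.5
```

>>> carry_out(deltas=[[0,-4,0,0,0,0],[0,-8,0,0,0,0],[0,-11,0,0,0,0]])

```text
t: 33.17
eef_pos: [0.6604, 0.0525, 0.0776]
tcp_rot: [3.118, -0.004, 1.626]
contact_force: [26.1, 3.0, -19.6]
gripper_width: 0.0001
grasp_force: 12.6
```

>>> carry_out(deltas=[[0,-3,0,0,0,0],[0,-5,0,0,0,0],[0,-5,0,0,0,0]])

```text
t: 33.55
eef_pos: [0.6602, 0.0524, 0.0786]
tcp_rot: [3.108, -0.006, 1.625]
contact_force: [31.9, 3.3, -21.3]
gripper_width: 0.0
grasp_force: 15.5
```

```bash
python3 st.py; python3 -c "
from h import *
im=optics.get_image('top');im2=optics.get_image('side')
for n in ('top','side'):
    r=finder.landmark_of(n,'rail_tab'); 
    if r: print(n,r[0]['score'],on_z(n,r[0]['centre'],.085).round(4))
a=cv2.resize(im[155:280,290:370,::-1],None,fx=4.4,fy=4.4); b=cv2.resize(im2[145:265,280:390,::-1],None,fx=4,fy=4)
o=np.zeros((560,800,3),np.uint8);o[:550,:352]=a;o[:480,355:795]=b
cv2.imwrite('pics/g7.png',cv2.convertScaleAbs(o,alpha=1.6))"
```

```text
top [0.5338 0.0459 0.0587] 0.065 mag [np.float64(-0.0132), np.float64(0.0001)]
side [0.5429 0.0488 0.0618] 0.233 mag [np.float64(-0.0039), np.float64(0.0026)]
t 33.75 p [0.6602 0.0524 0.0786] rot [ 3.108 -0.006  1.625] w -0.0001 F [ 31.9   2.2 -21.4]
top 0.54 [0.6528 0.0509 0.085 ]
side 0.98 [0.6463 0.057  0.085 ]
```

View pics/g7.png

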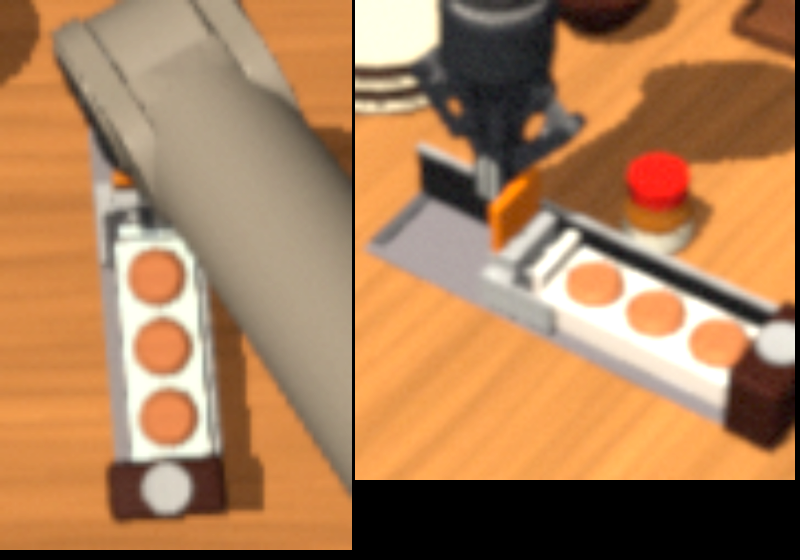

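>>> carry_out(deltas=[[0,10,0,0,0,0],[0,25,0,0,0,0],[0,45,0,0,0,0],[0,50,-40,0,0,0],[0,50,-90,0,0,0]])

```text
t: 34.58
eef_pos: [0.6945, 0.0542, 0.1658]
tcp_rot: [-3.138, -0.0, 1.626]
contact_force: [0.3, 0.3, -0.4]
gripper_width: -0.0002
grasp_force: 0.0
```

>>> carry_out(deltas=[[-50,10,-20,0,0,0],[-100,10,-20,0,0,0],[-150,10,-20,0,0,0],[-200,10,-20,0,0,0],[-200,10,-20,0,0,0]])

```text
t: 35.2
eef_pos: [0.7154, -0.153, 0.1855]
tcp_rot: [-3.14, 0.005, 1.616]
contact_force: [-0.2, 0.1, 0.0]
gripper_width: 0.0001
grasp_force: 0.0
```

```bash
python3 st.py; python3 -c "
from h import *
im=optics.get_image('top');im2=optics.get_image('side')
for n in ('top','side'):
    r=finder.landmark_of(n,'rail_tab'); 
    if r: print(n,r[0]['score'],on_z(n,r[0]['centre'],.085).round(4))
    for t,k,p0 in(('mug','mug',(.437,-.349,0)),('sugar_jar','jar',(.628,-.332,0))):
        r=finder.landmark_of(n,t)
        if r: print(n,t,r[0]['score'],on_z(n,r[0]['centre'],.006).round(3))
a=cv2.resize(im[155:280,290:370,::-1],None,fx=4.4,fy=4.4); b=cv2.resize(im2[95:265,280:500,::-1],None,fx=2,fy=2)
o=np.zeros((560,800,3),np.uint8);o[:550,:352]=a;o[:340,355:795]=b
cv2.imwrite('pics/g8.png',cv2.convertScaleAbs(o,alpha=1.6))"
```

```text
top [0.5334 0.0461 0.0539] 0.069 mag [np.float64(-0.0136), np.float64(0.0004)]
side [0.5433 0.0483 0.0643] 0.228 mag [np.float64(-0.0036), np.float64(0.002)]
t 35.4 p [ 0.7163 -0.1425  0.1865] rot [-3.142e+00 -1.000e-03  1.628e+00] w 0.0001 F [1.2 0.1 0.7]
top 0.83 [0.6533 0.0465 0.085 ]
top mug 0.37 [0.532 0.038 0.006]
side 0.87 [0.6546 0.0531 0.085 ]
side mug 0.67 [ 0.43  -0.341  0.006]
side sugar_jar 0.85 [ 0.631 -0.331  0.006]
```

View pics/g8.png

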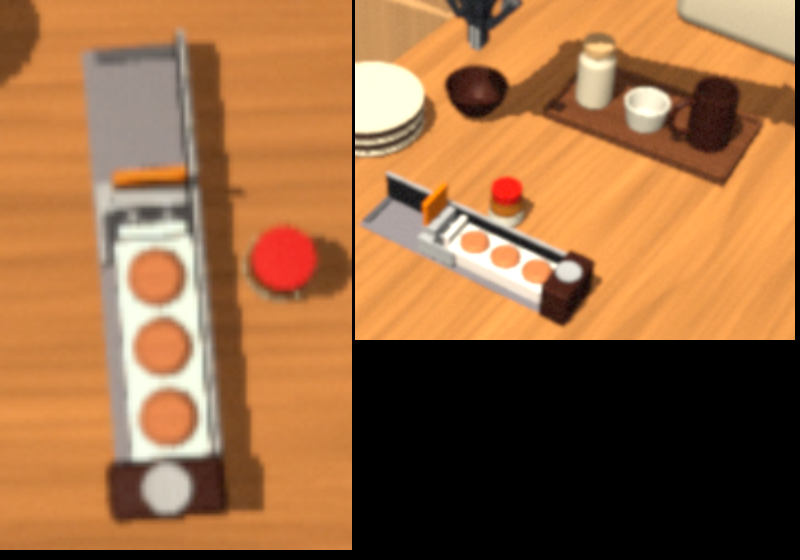

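```bash
python3 -c "
from h import *
c,s=np.cos(.055),np.sin(.055)
for nm in('top','side'):
  for lab,im in(('0',cv2.imread(f'pics/{nm}0.png')),('now',optics.get_image(nm)[:,:,::-1].copy())):
    h=cv2.cvtColor(im,cv2.COLOR_BGR2HSV); roi=np.zeros(h.shape[:2],bool)
    q=proj(nm,(.67,.053,.07)).astype(int); roi[q[1]-28:q[1]+28,q[0]-25:q[0]+25]=1
    m=(roi&(h[...,0]>=8)&(h[...,0]<=16)&(h[...,1]>225)&(h[...,2]>130)).astype(np.uint8)
    n,l,st,ce=cv2.connectedComponentsWithStats(m); i=1+np.argmax(st[1:,4]); ys,xs=np.where(l==i)
    w=on_z(nm,ce[i],.085 if nm=='top' else .0625); d=w[:2]-[.547,.0465]
    print(nm,lab,st[i],ce[i].round(2),'mag x',(c*d[0]+s*d[1]).round(4))
"

```

```text
top 0 [326 181   1   1   1] [326. 181.] mag x 0.1351
top now [327 195   1   1   1] [327. 195.] mag x 0.0938
side 0 [302 182  11  17  37] [305.62 189.16] mag x 0.1457
side now [314 187  12  19  47] [318.3  194.28] mag x 0.1056
```

```bash
python3 -c "
from h import *
c,s=np.cos(.055),np.sin(.055)
im0=cv2.imread('pics/top0.png').astype(float); im1=optics.get_image('top')[:,:,::-1].astype(float)
d=lambda a:a[...,2]-a[...,0]
for lab,im,r0 in(('0',im0,180),('now',im1,194)):
    # orange saturation profile along tab columns
    pr=d(im)[r0-8:r0+9,319:329].mean(1); print(lab,pr.round(0).tolist())
    w=np.clip(pr-pr.min()-.35*(pr.max()-pr.min()),0,None); r=(w*np.arange(r0-8,r0+9)).sum()/w.sum()
    q=on_z('top',(323.5,r),.085)[:2]-[.547,.0465]; print(r,'mag x',c*q[0]+s*q[1])
g=im1[:,321:333].mean(2).mean(1); print('strip/follower rows',dict(zip(range(196,222),g[196:222].round(0).tolist())))
print('block rows',dict(zip(range(252,278),im1[252:278,320:328].mean(2).mean(1).round(0).tolist())))
for x,z,l in((.1,.085,'tab outer'),(.092,.085,'tab inner'),(.06,.026,'strip end'),(-.09,.026,'strip home end'),(-.09,.06,'block')): print(l,proj('top',(.547+c*x,.0465+s*x,z)).round(2))
"

```

```text
0 [11.0, 11.0, 11.0, 11.0, 11.0, 11.0, 15.0, 43.0, 101.0, 127.0, 106.0, 59.0, 26.0, 14.0, 13.0, 12.0, 10.0]
181.1134511588528 mag x 0.13533825625455334
now [11.0, 11.0, 11.0, 11.0, 11.0, 12.0, 26.0, 78.0, 125.0, 116.0, 71.0, 28.0, 14.0, 12.0, 12.0, 10.0, 7.0]
194.4261710794297 mag x 0.09625534515666738
strip/follower rows {196: 41.0, 197: 54.0, 198: 93.0, 199: 116.0, 200: 116.0, 201: 95.0, 202: 55.0, 203: 56.0, 204: 67.0, 205: 101.0, 206: 137.0, 207: 143.0, 208: 128.0, 209: 129.0, 210: 149.0, 211: 133.0, 212: 105.0, 213: 95.0, 214: 94.0, 215: 93.0, 216: 92.0, 217: 90.0, 218: 90.0, 219: 91.0, 220: 92.0, 221: 94.0}
block rows {252: 107.0, 253: 110.0, 254: 115.0, 255: 125.0, 256: 142.0, 257: 152.0, 258: 142.0, 259: 101.0, 260: 62.0, 261: 70.0, 262: 84.0, 263: 92.0, 264: 97.0, 265: 98.0, 266: 98.0, 267: 96.0, 268: 91.0, 269: 82.0, 270: 71.0, 271: 52.0, 272: 36.0, 273: 65.0, 274: 80.0, 275: 81.0, 276: 80.0, 277: 77.0}
tab outer [323.66 193.13]
tab inner [323.88 195.85]
strip end [324.5  209.13]
strip home end [328.46 258.94]
block [328.71 258.9 ]
```

```bash
python3 -c "
from bench import order
print(order.close_job())"
```

```text
the job is handed in; nothing more can be done
None
```

I handed the job in with the mug and sugar jar upright on the tray, the strip home against the back wall and end block, and the rail measured at its stop. The hand-in gave no verdict, and I inferred the follower's compression from the strip and tab positions.

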